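# Fill the last gap in the rusk tray and switch the sealer over

### The job

The tray in the sealer is one rusk short: put the loose wedge-shaped rusk from the baking sheet into the gap, turned head to tail with its neighbours so that it lies flat on the tray floor like them, and let go of it. Then, on the control box, press the key with the long oblong cap fully down so that it stays down and the square standby key pops up; press no other key down. Keep the other rusks in the tray and leave the two biscuits, the jar and the brush where they are.

Things in the scene. Friction and masses are not known exactly. Their poses are not given: they have to be found in the camera images.
- rusk_center (a point): loose rusk on the baking sheet: hard golden right-angled wedge 64 mm long, 46 wide at one end, 24 at the other, 36 high, 60 g. Its end faces are parallel: grip it across its length (64), as only that clears its neighbours in the tray. Point: mid-length, half-way up (18 mm), 13 mm from the square side. x to the narrow end, y to the slanted side (at y = +22 mm mid-length), z up
- rusk_narrow (a point): middle of the grip line on the loose rusk's narrow end face, 32 mm along x from rusk_center
- gap (a point): middle of the empty place, third of four along y, on the tray floor, 58 mm above the bench; 6 mm to spare across, 5 beyond each end. White tray 74 x 148 mm inside, rim 8 high, in a low aluminium sealer 220 x 190, head opened flat to the far side. Axes as the seated rusk needs: rusk_center goes 18 mm above this point, its x (narrow end) along this x, its y along this y
- rusk_a_center (a point): first in the tray: a rusk identical to the loose one, already lying flat in the tray. The point is half-way up, on its grip line, as for the loose one; its x axis points to its narrow end
- rusk_b_center (a point): second in the tray: a rusk identical to the loose one, already lying flat in the tray. The point is half-way up, on its grip line, as for the loose one; its x axis points to its narrow end
- rusk_c_center (a point): fourth in the tray: a rusk identical to the loose one, already lying flat in the tray. The point is half-way up, on its grip line, as for the loose one; its x axis points to its narrow end
- key_long (a joint): key with the long oblong black cap, 60 x 26 mm, 10 thick, on the white control box (150 x 190, 55 high). It stands in a row of four at 40 mm spacing, whose order changes. Joint value in m: 0 up, 0.010 fully down. Interlocked with a snap action: 3 to 4 N starts a key down; past 6 mm it snaps fully down and stays, and the key that was down pops up
- key_long_top (a point): centre of the top face of the long cap, moving with the key: about 81 mm above the bench when up, 71 mm when down. x runs along the cap's long side, y along the row of keys. Press straight down here, slowly (20 mm/s): the gear has some inertia, so a force stop under 10 N may halt the press before half stroke, where the key comes back up or hangs half-way
- key_square (a joint): the standby key, with a square 26 mm black cap; down at the start. It stands in a row of four at 40 mm spacing, whose order changes. Joint value in m: 0 up, 0.010 fully down
- key_square_top (a point): centre of the top face of the square cap, moving with the key: about 81 mm above the bench when up, 71 mm when down
- key_round (a joint): the key with a round black cap, 27 mm across; up at the start. It stands in a row of four at 40 mm spacing, whose order changes. Joint value in m: 0 up, 0.010 fully down
- key_round_top (a point): centre of the top face of the round cap, moving with the key: about 81 mm above the bench when up, 71 mm when down
- key_bar (a joint): the key with a small bar-shaped black cap, 12 x 26 mm; up at the start. It stands in a row of four at 40 mm spacing, whose order changes. Joint value in m: 0 up, 0.010 fully down
- key_bar_top (a point): centre of the top face of the bar-shaped cap, moving with the key: about 81 mm above the bench when up, 71 mm when down
- round_biscuit: a round biscuit 48 mm across and 18 mm high on the far part of the baking sheet; origin under its centre. Not needed
- twist_biscuit: a figure-of-eight biscuit 52 x 28 x 12 mm on the far part of the baking sheet; origin under its centre. Not needed
- jar: a glass jar 64 mm across, 100 mm high; origin under its centre. Not needed
- brush: a wooden pastry brush 200 mm long; origin under its middle. Not needed
Things that resemble listed ones, but are neither listed nor needed, are in the scene too. Leave any purple look-alike of the part that bears rusk_b_center alone.

How it is judged (in metres and radians):
On the way, in this order (a step that is already met when the one before it is completed fails the run):
1. the loose rusk lies flat in the gap, turned the right way, and is released, with the standby key still down (x of rusk_center in the frame of gap between -0.009 and 0.009 m and y of rusk_center in the frame of gap between -0.009 and 0.009 m and z of rusk_center in the frame of gap between 0.013 and 0.022 m and x of rusk_narrow in the frame of gap above 0.02 m and angle between rusk_center's own z axis and vertical below 0.07 rad and contact force between the fingers and anything else below 0.2 N and value of joint key_square above 0.008 m), for 0.2 s.
2. the long key is down and the standby key has popped up (value of joint key_long above 0.008 m and value of joint each of key_square, key_round, key_bar below 0.002 m), for 0.2 s.
At the end, for the whole second after the job is handed in: The rusk lies in the gap within 9 mm, on the tray floor within 4 mm, tilted under 4 degrees, narrow end the right way, at rest; the other three lie on the floor within 5 mm; the long key is over 8 of 10 mm down, the square, round and bar keys under 2 mm (all of step 2 and x of rusk_center in the frame of gap between -0.009 and 0.009 m and y of rusk_center in the frame of gap between -0.009 and 0.009 m and z of rusk_center in the frame of gap between 0.013 and 0.022 m and x of rusk_narrow in the frame of gap above 0.02 m and angle between rusk_center's own z axis and vertical below 0.07 rad and z of rusk_a_center in the frame of gap between 0.012 and 0.023 m and z of rusk_b_center in the frame of gap between 0.012 and 0.023 m and z of rusk_c_center in the frame of gap between 0.012 and 0.023 m and linear speed of rusk below 0.02 m/s); the robot touches nothing.
It fails at once if the round or the bar key is pressed down (past 6 mm) (value of joint any of key_round, key_bar above 0.006 m).
It fails at once if a rusk already in the tray is moved more than 20 mm (distance of any of rusk_a_center, rusk_b_center, rusk_c_center from where it was at the start of the episode above 0.02 m).
It fails at once if a biscuit, the jar or the brush is moved more than 25 mm (distance of any of round_biscuit, twist_biscuit, jar, brush from where it was at the start of the episode above 0.025 m).
It also fails if it takes over 45 s, if anything falls off the work surface, if the arm or the gripper's body presses on something with over 40 N, if the wrist force passes 120 N, or if a joint passes its speed limit or range.

### The arm

A 6-joint arm with a two-finger parallel gripper is mounted at the origin on the work surface. World frame = base frame: x ahead of the robot, y to its left, z up, the work surface at z = 0. Lengths are in m, angles in degrees, forces in N, time in s.
With the tool pointing down it reaches from about 0.275 to 1 m from the base axis. Payload 8.4 kg.
Tool frame: the origin (TCP) lies between the finger pads; the fingertips stand 11 mm ahead of it and the grasp point (between the pads) lies 8 mm behind it; x points along the fingers, z is the direction in which the jaws open and shut, and the axes are right-handed (so a half turn about x gives the same grasp; the last joint's range is limited). The gripper opens to 85 mm and grips with 20 to 120 N. Pads are 22 mm wide; open, the fingers measure 114 mm over their backs; the gripper's body (76 mm by 85 mm) begins 54 mm behind the grasp point. The pads swing forward as they close: fully open they stand 13 mm farther back than shut.
Start: joints at [71.368, 20.225, 93.587, -0, 66.188, -0.138], TCP at [0.198, 0.593, 0.242] pointing down, gripper open.
Joint ranges: [-150.9, 150.9], [-52.94, 120.26], [3.33, 152.33], [-74.26, 254.26], [0, 154.13], [-172.89, 172.89]. Speed limits (degrees/s): [127.2, 127.2, 159.86, 180, 180, 180].

### API

Orientations are given as [roll, pitch, yaw] about the fixed x, y, z axes, in that order (R = Rz(yaw) Ry(pitch) Rx(roll)).
In Python, from plant import bot, cams gives the robot as it stands.
- The arm moves only by the tool step_arm, never from a script. Its argument "series" is a list of rows, each a list of 3 entries, a list of its own where there are three numbers: the shift along the tool's x, y, z in cm, then the turn, a rotation vector about the tool's x, y, z in rad, then the closure in counts, from 0 (fully open) to 255 (shut). In form: [[[x, y, z], [wx, wy, wz], fingers], ...]. A call has 1 to 20 rows; each row is the pose to reach, as a shift and turn from the pose commanded when the call began, along the tool's axes at that moment; what a row does not reach only later rows make up. A row lasts 1/12 s, in which the tool goes at most 41.7 mm and 7.16 degrees, less where a joint would pass 70% of its speed; a pose out of reach is approached as far as the arm can. A call with a gripper value outside its range is refused whole. The fingers move at their own pace and stop on an object; "newtons" is the grip in N (left out, the last holds). Time passes only in rows, so rows that repeat a pose let the fingers close. It gives the time, the measured TCP pose, the force and the opening at its end, in the units of the state.
- bot.get_obs(): the state, without advancing time (a new reading comes with each control period).
- cams.capture(name): name is "side" or "top" or "wrist"; returns a dict with "img" (384x512x3 uint8, blue, green, red), "range_z" (384x512 float32, m along the optical axis (not along the pixel's ray), 0 where there is no reading), "fx", "fy", "cx", "cy" (pixels), "dist" ([k1, k2, p1, p2, k3] as OpenCV has them; the pictures are not rectified), "rvec" (rotation vector, rad) and "tvec" (3), from world to camera coordinates, as OpenCV has them. Camera axes: x right, y down, z forward; pixel columns grow to the right and rows downward; lengths in m; the calibration is good to about 2 mm. A picture is of the moment at which its call begins.
- bot.close_job(): hands the job in, once; it reports no verdict.
The state is a dict: "time_s": time; "q": joint angles; "qvel": joint speeds; "effort": joint torques, N m; "ee_pos": TCP position; "tcp_rot": TCP orientation; "force": force on the tool from outside, world axes, zero at the start; "torque": the same for the moment, N m; "gripper_width": finger opening in m.
Only numpy, scipy, OpenCV 4.12 (cv2) and the standard library are available. Lean on these libraries where they do the work, as an engineer would, in place of code of your own. Each camera call takes 0.05 s, during which the arm holds its last target. There are 200 camera calls.

## Working session

There is one attempt and no reset: what is moved stays moved. The work goes in short steps, Python scripts to look and compute and a tool call to move; the robot and the scene stay as the last step left them, time stands still between calls to the robot, and variables do not carry over. Pictures are saved under pics/ and viewed, about 8 in all and at most 12, crops included, and the job is handed in when it is done.

Besides the shell and the picture viewer there is one more tool, called as name(argument=value, ...) on one line, values as JSON. step_arm: Moves the arm, as the interface text tells. Its arguments: {"type":"object","properties":{"series":{"type":"array"},"newtons":{"type":"number"}},"required":["series"]}

```bash
mkdir -p pics; ls
python3 - <<'E'
from plant import bot,cams
import cv2,pickle
for n in ("top","side"):
    c=cams.capture(n); pickle.dump(c,open(n+'.pkl','wb')); cv2.imwrite(f'pics/{n}0.png',c['img'])
    print(n,c['fx'],c['cx'],c['cy'],c['dist'],c['rvec'],c['tvec'],(c['range_z']>0).mean())
print(bot.get_obs())
E
```

```text
pics
top 389.2402628277716 253.86854024800002 191.41024943014844 [0.00590798 0.         0.         0.         0.        ] [ 2.16472626 -2.13286547  0.16926628] [-0.01589317  0.46200925  1.26724814] 0.9960530598958334
side 474.2916169023067 258.82960213343534 186.58632513039237 [-0.16849396  0.          0.          0.          0.        ] [ 2.16421644 -0.43408073  0.2263852 ] [-0.43051866  0.15130412  1.45288437] 0.9959615071614584
{'time_s': 0.1, 'q': array([ 7.13670119e+01,  2.02596625e+01,  9.36224005e+01, -3.19094791e-04,
        6.61889844e+01, -1.38774763e-01]), 'qvel': array([-0.00892943, -0.01846538, -0.07193071,  0.01529303, -0.06059213,
        0.04459164]), 'effort': array([-8.02318391e-04, -6.06352973e+01, -3.42819536e+01, -1.37286243e-04,
        3.89503897e-03,  1.72047805e-05]), 'ee_pos': array([0.19814366, 0.59234199, 0.24164231]), 'tcp_rot': array([-179.90347604,   89.92895211, -108.39756032]), 'force': array([-0.29838585,  0.75915628, -0.15759107]), 'torque': array([-0.0151301 ,  0.02481668,  0.03035274]), 'gripper_width': 0.0855925523813884}
```

View pics/top0.png

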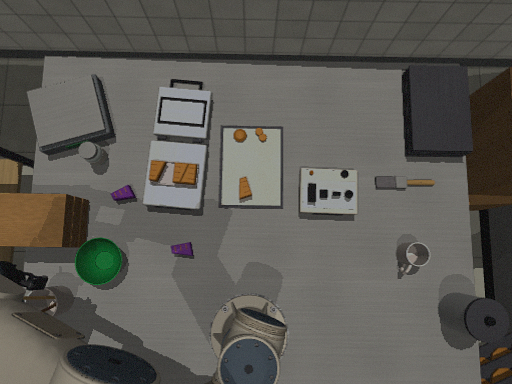

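View pics/side0.png

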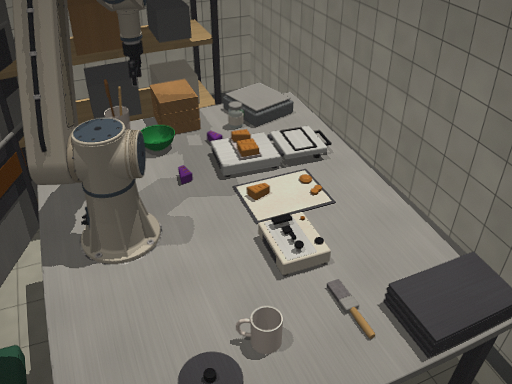

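The top view shows the sealer and tray at about (176,173), with rusks at (157,171) and (185,173). The loose rusk is at (245,187) and the control box at (330,190). Next I'll enlarge those areas and get 3D points.

```bash
cat > h.py <<'E'
import numpy as np,cv2
def K(c): return np.array([[c['fx'],0,c['cx']],[0,c['fy'],c['cy']],[0,0,1.]])
def rays(c,px):
    n=cv2.undistortPoints(np.array(px,float).reshape(-1,1,2),K(c),np.array(c['dist'])).reshape(-1,2)
    return np.c_[n,np.ones(len(n))]
def RT(c): return cv2.Rodrigues(np.array(c['rvec'],float))[0],np.array(c['tvec'],float).ravel()
def plane(c,px,z):
    R,t=RT(c); d=rays(c,px)@R; o=-R.T@t
    return o+d*((z-o[2])/d[:,2])[:,None]
def cloud(c):
    h,w=c['range_z'].shape; u,v=np.meshgrid(np.arange(w),np.arange(h))
    R,t=RT(c); return ((rays(c,np.c_[u.ravel(),v.ravel()])*c['range_z'].reshape(-1,1)-t)@R).reshape(h,w,3)
def orange(c):
    hsv=cv2.cvtColor(c['img'],cv2.COLOR_BGR2HSV); return cv2.inRange(hsv,(5,120,60),(25,255,255))
E
python3 - <<'E'
import pickle,cv2,numpy as np
from h import *
c=pickle.load(open('top.pkl','rb')); P=cloud(c); m=orange(c)
n,l,s,ce=cv2.connectedComponentsWithStats(m)
for i in range(1,n):
    x,y,w,h,a=s[i]
    if a>30 and 130<x<290 and y<210:
        p=P[l==i]; print(s[i],ce[i].round(1),np.median(p,0).round(4),np.percentile(p[:,2],[5,50,95]).round(4))
for (u,v) in [(176,203),(160,150),(245,150),(245,200),(312,192),(323,193),(336,195),(348,194),(318,205),(345,174),(170,180),(190,160)]: print((u,v),P[v,u].round(4))
a=cv2.resize(c['img'][130:215,140:220],None,fx=6,fy=6,interpolation=cv2.INTER_CUBIC)[:510,:400]
a=cv2.resize(c['img'][138:214,142:212],(420,456),interpolation=cv2.INTER_CUBIC)
b=cv2.resize(c['img'][164:218,298:360],(372,324),interpolation=cv2.INTER_CUBIC); b=cv2.copyMakeBorder(b,0,132,0,0,cv2.BORDER_CONSTANT)
cv2.imwrite('pics/crop1.png',np.hstack([a,b]))
E
```

```text
[234 129  13  13 128] [239.6 135. ] [0.6605 0.0419 0.0202] [0.0127 0.0202 0.0261]
[256 128  10  13  86] [260.5 133.9] [ 0.666  -0.0293  0.0169] [0.0108 0.0169 0.0218]
[149 161  16  20 212] [155.7 169.2] [0.5217 0.3078 0.0939] [0.087  0.0939 0.0981]
[173 163  24  21 434] [184.6 172.9] [0.5095 0.2142 0.0941] [0.0889 0.0941 0.0981]
[240 177  12  22 182] [244.2 187.9] [0.4718 0.024  0.0404] [0.0346 0.0404 0.0448]
(176, 203) [0.4166 0.2446 0.0574]
(160, 150) [0.5938 0.306  0.0547]
(245, 150) [0.6105 0.0235 0.009 ]
(245, 200) [0.4369 0.0206 0.0021]
(312, 192) [ 0.4558 -0.1957  0.0842]
(323, 193) [ 0.455  -0.2336  0.071 ]
(336, 195) [ 0.4476 -0.2735  0.0814]
(348, 194) [ 0.4516 -0.3126  0.0805]
(318, 205) [ 0.4173 -0.2196  0.0556]
(345, 174) [ 0.5211 -0.309   0.061 ]
(170, 180) [0.4918 0.2669 0.0608]
(190, 160) [0.5613 0.2048 0.0552]
```

View pics/crop1.png

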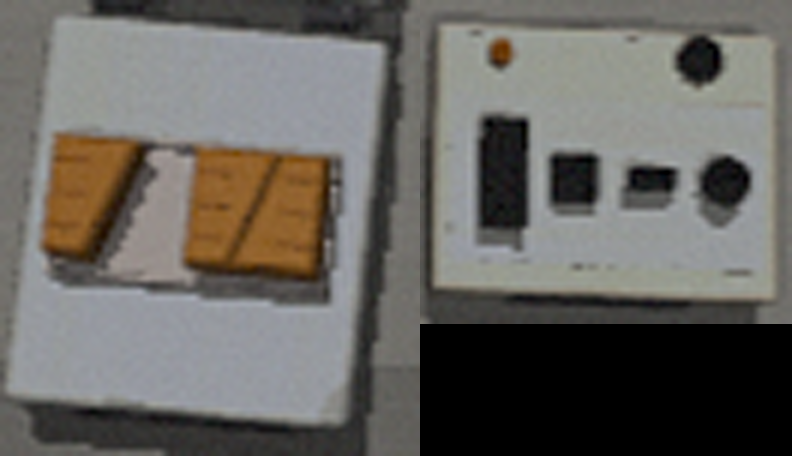

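```bash
cat >> h.py <<'E'
from scipy.spatial.transform import Rotation as Ro
def pose(o): return np.array(o['ee_pos']),Ro.from_euler('xyz',o['tcp_rot'],degrees=True)
def move(o,p,zdir,down=True):
    """shift cm and rotvec in tool axes to get TCP to p, tool x down, tool z along +-zdir(deg in xy)"""
    p0,R0=pose(o); out=[]
    for a in (zdir,zdir+180):
        a=np.radians(a); z=np.array([np.cos(a),np.sin(a),0]); x=np.array([0,0,-1.]); y=np.cross(z,x)
        R=Ro.from_matrix(np.c_[x,y,z]); out.append((R0.inv()*R).as_rotvec())
    return (R0.inv().apply(np.array(p)-p0)*100).round(2),[v.round(3) for v in out]
E
python3 - <<'E'
from h import *
from plant import bot,cams
o=bot.get_obs(); p,R=pose(o); print(R.as_matrix().round(3)); print(move(o,[.43,.12,.36],0))
c=cams.capture('wrist'); Rc,t=RT(c); print('cam',-Rc.T@t, Rc[2], c['fx'],c['cx'],c['cy'])
E
```

```text
[[-0.    -0.948  0.317]
 [-0.001  0.317  0.948]
 [-1.    -0.    -0.001]]
(array([-11.79, -36.97, -37.45]), [array([ 1.248e+00, -1.000e-03,  1.000e-03]), array([-1.894e+00, -1.000e-03, -1.000e-03])])
cam [0.13491605 0.61465424 0.3726406 ] [ 0.25098414 -0.08471974 -0.96427669] 288.91393109013705 252.62131872395605 193.56918402429778
```

step_arm(series=[[[-11.8,-37.0,-37.5],[1.248,0,0],0],[[-11.8,-37.0,-37.5],[1.248,0,0],0],[[-11.8,-37.0,-37.5],[1.248,0,0],0],[[-11.8,-37.0,-37.5],[1.248,0,0],0],[[-11.8,-37.0,-37.5],[1.248,0,0],0],[[-11.8,-37.0,-37.5],[1.248,0,0],0],[[-11.8,-37.0,-37.5],[1.248,0,0],0],[[-11.8,-37.0,-37.5],[1.248,0,0],0],[[-11.8,-37.0,-37.5],[1.248,0,0],0],[[-11.8,-37.0,-37.5],[1.248,0,0],0],[[-11.8,-37.0,-37.5],[1.248,0,0],0],[[-11.8,-37.0,-37.5],[1.248,0,0],0],[[-11.8,-37.0,-37.5],[1.248,0,0],0],[[-11.8,-37.0,-37.5],[1.248,0,0],0],[[-11.8,-37.0,-37.5],[1.248,0,0],0],[[-11.8,-37.0,-37.5],[1.248,0,0],0],[[-11.8,-37.0,-37.5],[1.248,0,0],0]])

```text
time_s: 1.57
ee_pos: [0.4295, 0.1205, 0.3598]
tcp_rot: [173.3, 89.9, 173.4]
force: [-0.3, 0.6, -0.9]
gripper_width: 0.0852
```

Run:
```python
from h import *
from plant import bot,cams
import pickle
o=bot.get_obs(); print(o['time_s'],o['ee_pos'],o['tcp_rot'],o['q'])
c=cams.capture('wrist'); pickle.dump(c,open('w1.pkl','wb')); cv2.imwrite('pics/w1.png',cv2.resize(c['img'],(768,576),interpolation=cv2.INTER_CUBIC))
```

```text
1.5667 [0.4295211  0.12051736 0.35980359] [173.33714709  89.93962279 173.39455725] [ 1.54638253e+01 -2.15055631e+00  1.05395660e+02  2.32999615e-02
  7.68108506e+01  1.54010878e+01]
```

View pics/w1.png

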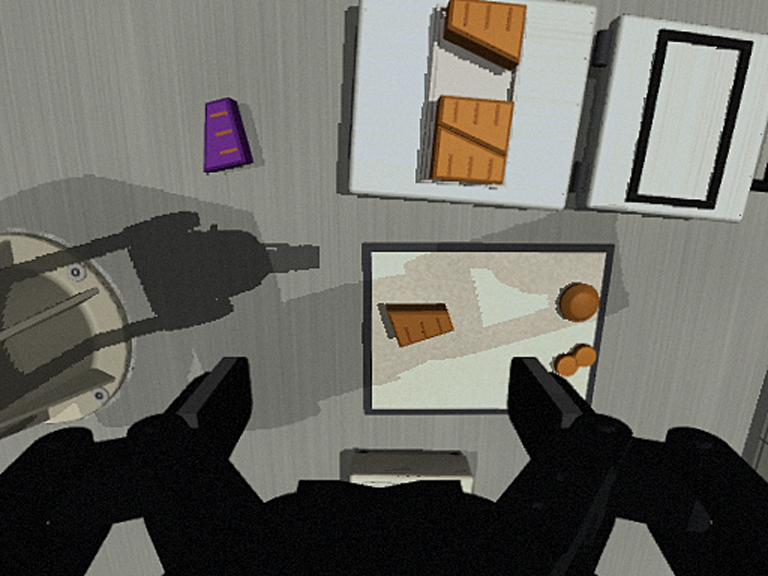

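The wrist view shows the loose rusk at about (420,325), narrow end towards +x and slanted side towards +y. The gap sits between the tray rusks at (475,75) and has the same orientation. Rusk c is clipped at the picture's top edge, so I'll take one look from over the tray.

step_arm(series=[[[4,9,7.5],[0,0,0],0],[[4,9,7.5],[0,0,0],0],[[4,9,7.5],[0,0,0],0],[[4,9,7.5],[0,0,0],0],[[4,9,7.5],[0,0,0],0],[[4,9,7.5],[0,0,0],0]])

```text
time_s: 2.12
ee_pos: [0.5042, 0.2106, 0.3197]
tcp_rot: [-153.2, 89.9, -153.1]
force: [-0.3, 0.0, 0.4]
gripper_width: 0.0855
```

```bash
cat > m.py <<'E'
import pickle,sys
from h import *
from plant import bot,cams
o=bot.get_obs(); print(o['time_s'],o['ee_pos'],o['tcp_rot'])
c=cams.capture('wrist'); pickle.dump(c,open('w2.pkl','wb'))
def faces(c,name):
    hsv=cv2.cvtColor(c['img'],cv2.COLOR_BGR2HSV); m=orange(c); P=cloud(c)
    vis=c['img'].copy()
    m=cv2.morphologyEx(m,cv2.MORPH_CLOSE,np.ones((3,3),np.uint8))
    n,l,s,ce=cv2.connectedComponentsWithStats(m)
    for i in range(1,n):
        if s[i][4]<150: continue
        p=P[l==i]; zt=np.percentile(p[:,2],75)
        if zt<.03: continue
        top=((l==i)&(P[...,2]>zt-.008)&(hsv[...,2]>np.percentile(hsv[...,2][l==i],60)*.7)).astype(np.uint8)
        ztm=np.median(P[top>0][:,2])
        top=cv2.morphologyEx(top,cv2.MORPH_CLOSE,np.ones((5,5),np.uint8))
        k=max(cv2.findContours(top,cv2.RETR_EXTERNAL,cv2.CHAIN_APPROX_NONE)[0],key=cv2.contourArea)
        cv2.drawContours(vis,[k],-1,(255,0,0),1)
        q=plane(c,k.reshape(-1,2),ztm)[:,:2]*1000
        print(name,s[i],'ztop',ztm.round(4),'rect',cv2.minAreaRect(q.astype(np.float32)),'\n  poly',cv2.approxPolyDP(q.astype(np.float32).reshape(-1,1,2),5,True).reshape(-1,2).round(1).tolist())
    return vis
a=faces(pickle.load(open('w1.pkl','rb')),'w1'); b=faces(c,'w2')
cv2.imwrite('pics/w2.png',np.hstack([cv2.resize(a[190:240,240:320],(400,250)),cv2.resize(b,(400,300))[:250]]))
cv2.imwrite('pics/w2.png',cv2.resize(b,(768,576),interpolation=cv2.INTER_CUBIC))
E
python3 m.py
```

```text
2.1167 [0.50418203 0.210555   0.31974481] [-153.21876568   89.89750627 -153.08399111]
w1 [ 298    0   53   43 1533] ztop 0.0935 rect ((520.8786010742188, 310.7458801269531), (39.74130630493164, 65.77596282958984), 73.14968872070312) 
  poly [[491.29998779296875, 326.29998779296875], [490.79998779296875, 307.0], [546.2000122070312, 282.29998779296875], [549.7999877929688, 322.70001220703125]]
w1 [ 288   64   55   59 2695] ztop 0.0935 rect ((511.1363220214844, 216.47091674804688), (69.03691864013672, 62.4553108215332), 85.00373077392578) 
  poly [[486.3999938964844, 251.89999389648438], [480.79998779296875, 185.60000610351562], [538.9000244140625, 179.39999389648438], [544.7999877929688, 247.60000610351562]]
w1 [258 207  45  25 763] ztop 0.0403 rect ((476.1271057128906, 30.353607177734375), (61.41259765625, 42.49184799194336), 18.967941284179688) 
  poly [[504.20001220703125, 40.5], [440.20001220703125, 40.5], [455.5, 1.7000000476837158], [510.1000061035156, 19.600000381469727]]
w2 [ 238   70   56   45 1691] ztop 0.0934 rect ((519.1326293945312, 304.7025146484375), (44.03382110595703, 60.98706817626953), 85.45378112792969) 
  poly [[490.3999938964844, 328.5], [491.5, 306.3999938964844], [547.5, 280.3999938964844], [549.5999755859375, 324.3999938964844]]
w2 [ 232  136   55   59 2826] ztop 0.0933 rect ((511.5893249511719, 216.51109313964844), (69.55422973632812, 62.741329193115234), 85.68388366699219) 
  poly [[483.79998779296875, 253.0], [483.0, 186.3000030517578], [539.2999877929688, 182.5], [544.9000244140625, 248.39999389648438]]
w2 [212 268  46  23 753] ztop 0.0403 rect ((475.88580322265625, 30.892372131347656), (62.92296600341797, 42.461708068847656), 19.205013275146484) 
  poly [[439.79998779296875, 40.79999923706055], [453.1000061035156, 2.299999952316284], [511.70001220703125, 21.200000762939453], [505.20001220703125, 41.099998474121094]]
```

View pics/w2.png

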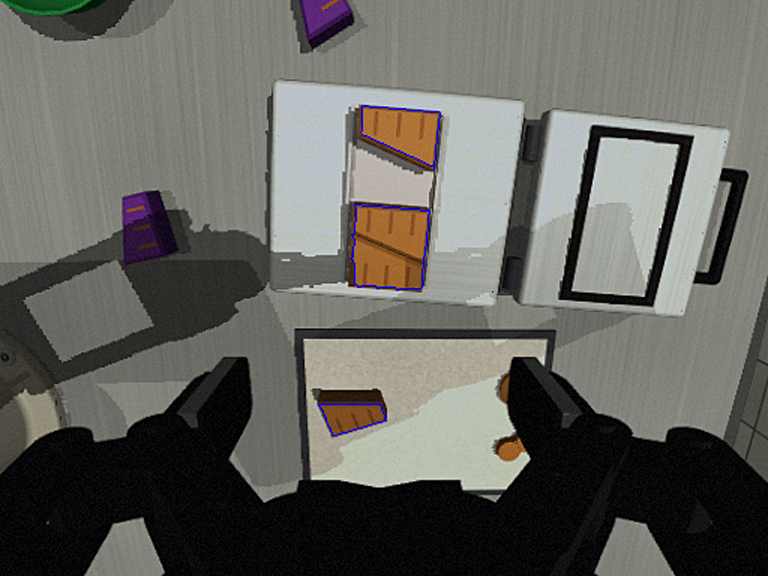

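The two views agree. The loose rusk's top is at z 0.0403, its centre near (0.4786, 0.0226), yaw about 18.8°. The gap is near (0.516, 0.267), yaw about -4.2°. Next I'll move above the rusk.

Run:
```python
from h import *
from plant import bot
import pickle
c=pickle.load(open('w2.pkl','rb'))
print(plane(c,[(350/1.5,175/1.5),(436/1.5,175/1.5)],.062)*1000)
print(move(bot.get_obs(),[.4786,.0226,.12],18.8))
```

```text
[[478.81885406 275.64031989  62.        ]
 [553.62664078 275.89631339  62.        ]]
(array([ 20.04, -18.73,  -2.58]), [array([-0.327, -0.001,  0.   ]), array([2.815e+00, 0.000e+00, 1.000e-03])])
```

step_arm(series=[[[20,-18.75,-2.6],[-0.327,0,0],0],[[20,-18.75,-2.6],[-0.327,0,0],0],[[20,-18.75,-2.6],[-0.327,0,0],0],[[20,-18.75,-2.6],[-0.327,0,0],0],[[20,-18.75,-2.6],[-0.327,0,0],0],[[20,-18.75,-2.6],[-0.327,0,0],0],[[20,-18.75,-2.6],[-0.327,0,0],0],[[20,-18.75,-2.6],[-0.327,0,0],0],[[20,-18.75,-2.6],[-0.327,0,0],0],[[20,-18.75,-2.6],[-0.327,0,0],0]])

```text
time_s: 3.0
ee_pos: [0.48, 0.0225, 0.1218]
tcp_rot: [-12.0, 89.9, 6.7]
force: [0.4, 0.2, 0.6]
gripper_width: 0.0854
```

Run:
```python
from h import *
from plant import bot,cams
o=bot.get_obs(); print(o['ee_pos'],move(o,[.4786,.0226,.0275],18.8))
c=cams.capture('wrist')
# project planned pad line & rusk corners (top face z=.0403)
a=np.radians(18.8); ex=np.array([np.cos(a),np.sin(a)]); ey=np.array([-ex[1],ex[0]]); ctr=np.array([.4786,.0226])
pts=[np.r_[ctr+x*ex+y*ey,.0403] for x,y in [(-.032,-.013),(.032,-.013),(.032,.011),(-.032,.033)]]
im=c['img'].copy()
R=cv2.projectPoints(np.array(pts),np.array(c['rvec']),np.array(c['tvec']),K(c),np.array(c['dist']))[0].reshape(-1,2)
cv2.polylines(im,[R.round().astype(int)],True,(255,0,0),1)
cv2.imwrite('pics/w3.png',im)
```

```text
[0.48004912 0.02246352 0.12181275] (array([ 9.43,  0.06, -0.16]), [array([-0.002,  0.002,  0.001]), array([ 3.14e+00,  1.00e-03, -4.00e-03])])
```

View pics/w3.png

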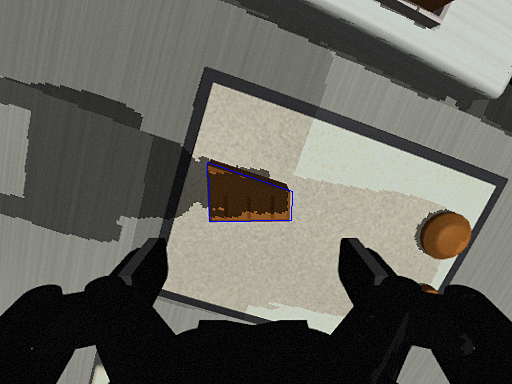

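The projected outline (209–292, 163–221) lies on the rusk within about 2 px. I'll descend and grip.

step_arm(series=[[[2.5,0,0],[0,0,0],0],[[5,0,0],[0,0,0],0],[[7,0,0],[0,0,0],0],[[8.3,0,0],[0,0,0],0],[[9.0,0,0],[0,0,0],0],[[9.25,0,0],[0,0,0],0],[[9.25,0,0],[0,0,0],0],[[9.25,0,0],[0,0,0],255],[[9.25,0,0],[0,0,0],255],[[9.25,0,0],[0,0,0],255],[[9.25,0,0],[0,0,0],255],[[9.25,0,0],[0,0,0],255],[[9.25,0,0],[0,0,0],255],[[9.25,0,0],[0,0,0],255],[[9.25,0,0],[0,0,0],255],[[9.25,0,0],[0,0,0],255]], newtons=40)

```text
time_s: 4.38
ee_pos: [0.4799, 0.0224, 0.029]
tcp_rot: [-10.2, 89.9, 8.6]
force: [-1.7, 1.4, 7.1]
gripper_width: 0.0628
```

Run:
```python
from h import *
from plant import bot,cams
o=bot.get_obs(); print(o['ee_pos'],o['gripper_width'],o['force'])
c=cams.capture('wrist'); cv2.imwrite('pics/w4.png',c['img'])
```

```text
[0.47989997 0.02238864 0.02901545] 0.06283133194824458 [-1.677578    1.3995203   7.07367631]
```

View pics/w4.png

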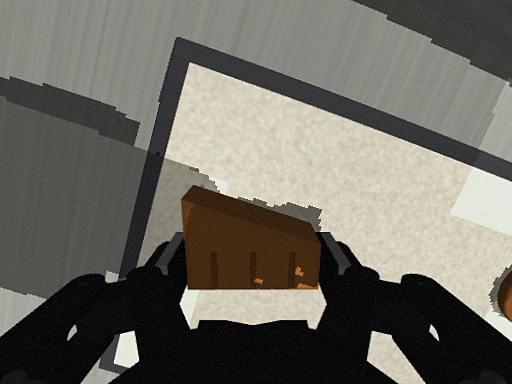

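The rusk is held squarely: opening 62.8 mm, with its square edge level in the picture at (188–318, 288). I'll lift it and carry it over.

step_arm(series=[[[-1,0,0],[0,0,0],255],[[-3,0,0],[0,0,0],255],[[-6,0,0],[0,0,0],255],[[-9,0,0],[0,0,0],255],[[-12,0,0],[0,0,0],255],[[-13,0,0],[0,0,0],255],[[-13,0,0],[0,0,0],255]])

```text
time_s: 5.02
ee_pos: [0.4812, 0.0223, 0.1612]
tcp_rot: [-16.4, 89.6, 2.4]
force: [0.7, -0.7, -1.1]
gripper_width: 0.0628
```

Run:
```python
from h import *
from plant import bot,cams
o=bot.get_obs(); print(o['ee_pos'],o['gripper_width'],o['force'])
print(move(o,[.5157,.267,.16],-4.2))
```

```text
[0.48115566 0.02227159 0.1611849 ] 0.06275063812359138 [ 0.71515776 -0.69857325 -1.08110524]
(array([ 0.15, 22.07, 11.13]), [array([0.4  , 0.006, 0.001]), array([-2.741e+00, -1.000e-03,  9.000e-03])])
```

step_arm(series=[[[0,2,1],[0.04,0,0],255],[[0,5,2.5],[0.1,0,0],255],[[0,8,4],[0.15,0,0],255],[[0,11,5.5],[0.2,0,0],255],[[0,14,7],[0.25,0,0],255],[[0,17,8.6],[0.31,0,0],255],[[0,19.5,9.8],[0.355,0,0],255],[[0,21.3,10.7],[0.386,0,0],255],[[0.1,22.1,11.1],[0.4,0,0],255],[[0.1,22.1,11.1],[0.4,0,0],255],[[0.1,22.1,11.1],[0.4,0,0],255]])

```text
time_s: 5.93
ee_pos: [0.5124, 0.2668, 0.1553]
tcp_rot: [-143.6, 89.9, -147.7]
force: [0.5, 0.7, 0.3]
gripper_width: 0.0629
```

Run:
```python
from h import *
from plant import bot,cams
o=bot.get_obs(); print(o['ee_pos'],o['gripper_width'],o['force'])
print(move(o,[.5157,.267,.0824],-4.2))
c=cams.capture('wrist')
a=np.radians(-4.2); ex=np.array([np.cos(a),np.sin(a)]); ey=np.array([-ex[1],ex[0]]); ctr=np.array([.5157,.267])
im=c['img'].copy()
for z,pl,col in ((.0934,[(-.032,-.013),(.032,-.013),(.032,.011),(-.032,.033)],(255,0,0)),(o['ee_pos'][2]+.0113,[(-.032,-.013),(.032,-.013),(.032,.011),(-.032,.033)],(0,255,0))):
    pts=[np.r_[(ctr if col[0] else np.array(o['ee_pos'][:2]))+x*ex+y*ey,z] for x,y in pl]
    R=cv2.projectPoints(np.array(pts),np.array(c['rvec']),np.array(c['tvec']),K(c),np.array(c['dist']))[0].reshape(-1,2)
    cv2.polylines(im,[R.round().astype(int)],True,col,1)
cv2.imwrite('pics/w5.png',cv2.resize(im,(768,576)))
```

```text
[0.51235838 0.26683856 0.15527764] 0.06287080233249334 [0.50722565 0.67653015 0.25178749]
(array([7.29, 0.05, 0.35]), [array([ 0.002, -0.002,  0.002]), array([-3.14e+00, -2.00e-03, -3.00e-03])])
```

View pics/w5.png

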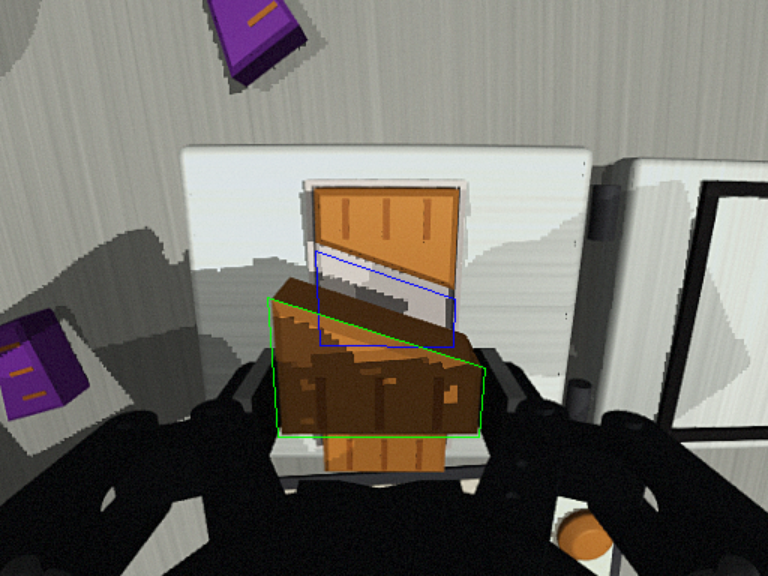

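The held rusk matches its expected outline (green), and the target outline (blue) clears rusk c by about 3 mm. I'll shift 3.5 mm and go down in two stages.

step_arm(series=[[[0,0.05,0.35],[0,0,0],255],[[1,0.05,0.35],[0,0,0],255],[[2,0.05,0.35],[0,0,0],255],[[2.9,0.05,0.35],[0,0,0],255],[[3,0.05,0.35],[0,0,0],255],[[3,0.05,0.35],[0,0,0],255],[[3,0.05,0.35],[0,0,0],255]])

```text
time_s: 6.57
ee_pos: [0.5168, 0.2672, 0.1265]
tcp_rot: [-144.9, 90.0, -149.1]
force: [-0.0, 0.2, -1.3]
gripper_width: 0.0632
```

Run:
```python
from h import *
from plant import bot,cams
o=bot.get_obs(); print(o['ee_pos'],o['gripper_width'],o['force'])
print(move(o,[.5157,.267,.0824],-4.2))
```

```text
[0.5167784  0.26724575 0.12651529] 0.06316770206973849 [-0.00625034  0.20861293 -1.33365122]
(array([ 4.41, -0.03, -0.1 ]), [array([ 0., -0.,  0.]), array([-3.141e+00, -0.000e+00, -1.000e-03])])
```

step_arm(series=[[[1,0,-0.1],[0,0,0],255],[[2,0,-0.1],[0,0,0],255],[[2.8,0,-0.1],[0,0,0],255],[[3.3,0,-0.1],[0,0,0],255],[[3.7,0,-0.1],[0,0,0],255],[[4.0,0,-0.1],[0,0,0],255],[[4.1,0,-0.1],[0,0,0],255],[[4.1,0,-0.1],[0,0,0],255],[[4.1,0,-0.1],[0,0,0],255]])

```text
time_s: 7.32
ee_pos: [0.516, 0.2676, 0.086]
tcp_rot: [27.7, 90.0, 23.6]
force: [0.1, 0.0, -0.9]
gripper_width: 0.0634
```

step_arm(series=[[[0.1,0,0],[0,0,0],255],[[0.2,0,0],[0,0,0],255],[[0.3,0,0],[0,0,0],255],[[0.35,0,0],[0,0,0],255],[[0.35,0,0],[0,0,0],255]])

```text
time_s: 7.73
ee_pos: [0.5158, 0.2675, 0.0822]
tcp_rot: [-104.9, 90.0, -109.0]
force: [-0.2, -0.8, -0.9]
gripper_width: 0.0626
```

step_arm(series=[[[0.05,0,0],[0,0,0],255],[[0.1,0,0],[0,0,0],255],[[0.1,0,0],[0,0,0],255]])

```text
time_s: 7.98
ee_pos: [0.5159, 0.2675, 0.0821]
tcp_rot: [27.0, 90.0, 22.8]
force: [-2.2, -1.1, 9.2]
gripper_width: 0.0628
```

Contact with the tray floor at 9 N. I'll release and retreat.

step_arm(series=[[[0.05,0,0],[0,0,0],200],[[0.05,0,0],[0,0,0],100],[[0.05,0,0],[0,0,0],0],[[0.05,0,0],[0,0,0],0],[[0.05,0,0],[0,0,0],0],[[0.05,0,0],[0,0,0],0],[[0.05,0,0],[0,0,0],0],[[-1,0,0],[0,0,0],0],[[-3,0,0],[0,0,0],0],[[-6,0,0],[0,0,0],0],[[-9,0,0],[0,0,0],0],[[-12,0,0],[0,0,0],0],[[-13,0,0],[0,0,0],0],[[-13,0,0],[0,0,0],0],[[-13,0,0],[0,0,0],0]])

```text
time_s: 9.23
ee_pos: [0.5159, 0.2675, 0.2116]
tcp_rot: [32.2, 89.9, 28.0]
force: [-0.0, -0.6, -0.6]
gripper_width: 0.0852
```

Run:
```python
from h import *
from plant import bot,cams
import pickle
o=bot.get_obs(); print(o['ee_pos'],o['gripper_width'],o['force'])
c=cams.capture('wrist'); P=cloud(c); m=orange(c)
n,l,s,ce=cv2.connectedComponentsWithStats(m)
for i in range(1,n):
    if s[i][4]>150: print(s[i],np.percentile(P[l==i][:,2],[25,50,75,95]).round(4))
a=np.radians(-4.2); ex=np.array([np.cos(a),np.sin(a)]); ey=np.array([-ex[1],ex[0]]); ctr=np.array([.5157,.267])
pts=[np.r_[ctr+x*ex+y*ey,.0934] for x,y in [(-.032,-.013),(.032,-.013),(.032,.011),(-.032,.033)]]
R=cv2.projectPoints(np.array(pts),np.array(c['rvec']),np.array(c['tvec']),K(c),np.array(c['dist']))[0].reshape(-1,2)
mk=np.zeros(m.shape,np.uint8); cv2.fillPoly(mk,[R.round().astype(int)],1); mk=cv2.erode(mk,np.ones((5,5)))
q=P[mk>0]; A=np.c_[q[:,:2]-q[:,:2].mean(0),np.ones(len(q))]; f=np.linalg.lstsq(A,q[:,2],rcond=None)[0]; print('top plane',f, 'tilt deg',np.degrees(np.hypot(f[0],f[1])))
cv2.polylines(c['img'],[R.round().astype(int)],True,(255,0,0),1)
cv2.imwrite('pics/w6.png',cv2.resize(c['img'],(768,576)))
# keys from top cam
t=cams.capture('top'); P=cloud(t); d=(t['img'].max(2)<45).astype(np.uint8); d[:160]=0;d[220:]=0;d[:,:298]=0;d[:,362:]=0
n,l,s,ce=cv2.connectedComponentsWithStats(d)
for i in range(1,n):
    if s[i][4]>8:
        z=np.median(P[l==i][:,2]); k=np.argwhere(l==i)[:,::-1]
        print(s[i],'z',z.round(4),plane(t,[ce[i]],.081)[0].round(4),plane(t,[ce[i]],.071)[0].round(4),P[l==i].mean(0).round(4))
```

```text
[0.5158575  0.26748652 0.21161361] 0.08521891011365859 [-0.03483092 -0.59360081 -0.64627103]
[ 214  124   76   53 3063] [0.0925 0.0932 0.0938 0.0945]
[ 216  157   73   51 2265] [0.0926 0.0932 0.0938 0.0945]
[ 217  210   70   68 4450] [0.0926 0.0933 0.0938 0.0945]
top plane [0.19497466 0.6892299  0.0946019 ] tilt deg 41.03965837233698
[341 170   7   8  39] z 0.0624 [ 0.5186 -0.3014  0.081 ] [ 0.5206 -0.3038  0.071 ] [ 0.5223 -0.3059  0.0626]
[308 184   8  18 139] z 0.0813 [ 0.4544 -0.1947  0.081 ] [ 0.4559 -0.1963  0.071 ] [ 0.4544 -0.1947  0.0811]
[320 190   7   8  56] z 0.071 [ 0.4519 -0.2317  0.081 ] [ 0.4534 -0.2336  0.071 ] [ 0.4534 -0.2337  0.0706]
[345 190   8   8  46] z 0.0817 [ 0.4524 -0.314   0.081 ] [ 0.4539 -0.3166  0.071 ] [ 0.4523 -0.3138  0.0818]
[333 192   7   4  28] z 0.0814 [ 0.4526 -0.2737  0.081 ] [ 0.454  -0.2759  0.071 ] [ 0.4526 -0.2738  0.0808]
[312 213  31   3  41] z 0.038 [ 0.3863 -0.2415  0.081 ] [ 0.3872 -0.2434  0.071 ] [ 0.3906 -0.2504  0.0354]
```

View pics/w6.png

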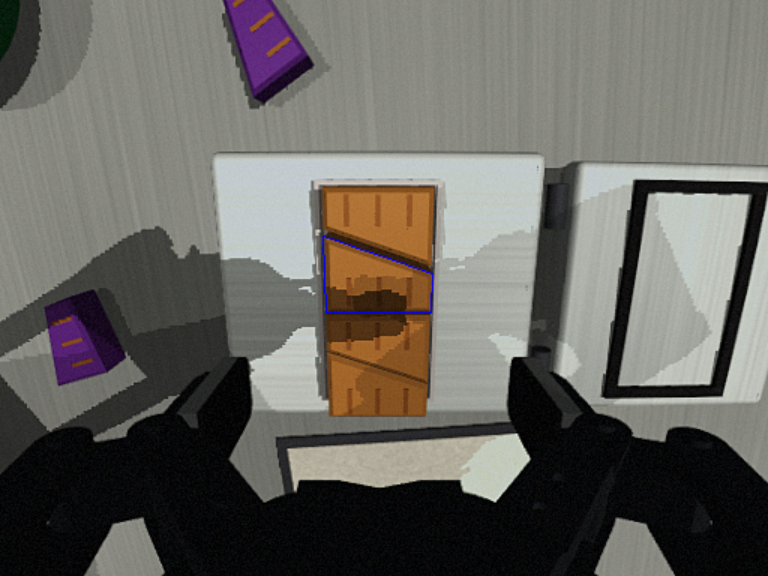

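The rusk is seated: all tops stand level at z ≈ 0.093 and it sits on the planned outline. My plane fit gave a 41° tilt, which must come from invalid depth pixels, because the height percentiles span only 2 mm. In the top view the keys run long (0.454, -0.195), square (down), bar, round. Now I'll go over the long key with the fingers shut.

Run:
```python
from h import *
from plant import bot
print(move(bot.get_obs(),[.4544,-.1947,.20],-1))
```

```text
(array([  1.05, -46.49,  -2.67]), [array([-0.055, -0.002,  0.001]), array([3.086e+00, 2.000e-03, 3.000e-03])])
```

step_arm(series=[[[1,-3,-0.2],[-0.005,0,0],255],[[1,-7,-0.4],[-0.01,0,0],255],[[1,-11,-0.6],[-0.015,0,0],255],[[1,-15,-0.9],[-0.02,0,0],255],[[1,-19,-1.1],[-0.025,0,0],255],[[1,-23,-1.3],[-0.03,0,0],255],[[1,-27,-1.5],[-0.035,0,0],255],[[1,-31,-1.7],[-0.04,0,0],255],[[1,-35,-2],[-0.045,0,0],255],[[1,-39,-2.3],[-0.05,0,0],255],[[1,-43,-2.5],[-0.055,0,0],255],[[1,-46,-2.7],[-0.055,0,0],255],[[1,-46.5,-2.7],[-0.055,0,0],255],[[1,-46.5,-2.7],[-0.055,0,0],255],[[1,-46.5,-2.7],[-0.055,0,0],255],[[1,-46.5,-2.7],[-0.055,0,0],255]])

```text
time_s: 10.67
ee_pos: [0.4547, -0.1931, 0.2005]
tcp_rot: [146.0, 89.9, 145.0]
force: [0.7, 0.7, -0.4]
gripper_width: 0.0
```

Run:
```python
from h import *
from plant import bot,cams
o=bot.get_obs(); print(o['time_s'],o['ee_pos'],o['gripper_width'])
c=cams.capture('side'); im=c['img'].copy()
tip=np.array(o['ee_pos'])-[0,0,.011]
R=cv2.projectPoints(np.array([[.4544,-.1947,.081],tip]),np.array(c['rvec']),np.array(c['tvec']),K(c),np.array(c['dist']))[0].reshape(-1,2)
for p in R: cv2.circle(im,tuple(p.round().astype(int)),2,(0,0,255),-1)
cv2.imwrite('pics/s2.png',cv2.resize(im[140:290,200:360],(640,600),interpolation=cv2.INTER_CUBIC))
print(R,move(o,[.4544,-.1947,.105],-1))
```

```text
10.6667 [ 0.45469411 -0.19310446  0.20048309] 1.870764912923052e-05
[[280.47293413 216.70770188]
 [281.51083427 186.75287224]] (array([ 9.55, -0.17, -0.01]), [array([ 0.   , -0.001, -0.001]), array([-3.142e+00,  2.000e-03, -2.000e-03])])
```

View pics/s2.png

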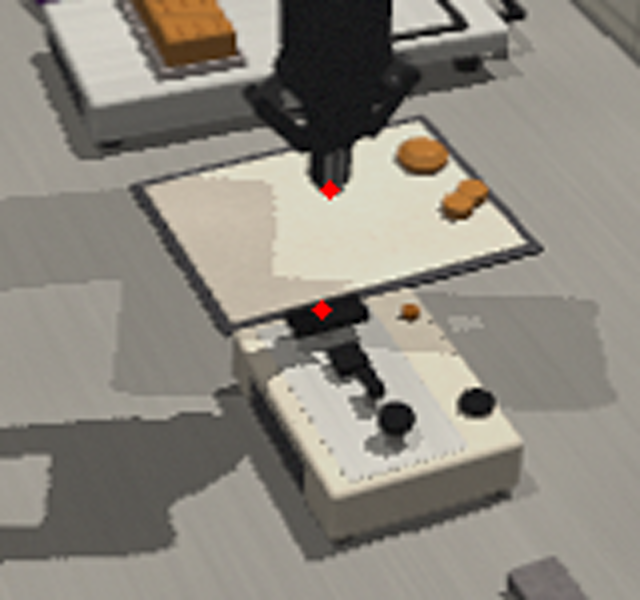

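The side view puts the target point at (322,310) on the long cap, and the fingertips at (330,190) agree with the pose. I'll go down to about 10 mm above the cap, then press at 20 mm/s.

step_arm(series=[[[2.5,-0.15,0],[0,0,0],255],[[5,-0.15,0],[0,0,0],255],[[7.5,-0.15,0],[0,0,0],255],[[9,-0.15,0],[0,0,0],255],[[9.5,-0.15,0],[0,0,0],255],[[9.5,-0.15,0],[0,0,0],255],[[9.5,-0.15,0],[0,0,0],255]])

```text
time_s: 11.3
ee_pos: [0.4555, -0.1953, 0.1068]
tcp_rot: [-15.3, 90.0, -16.2]
force: [0.7, 0.2, 1.3]
gripper_width: 0.0002
```

step_arm(series=[[[0.17,0,0],[0,0,0],255],[[0.34,0,0],[0,0,0],255],[[0.51,0,0],[0,0,0],255],[[0.68,0,0],[0,0,0],255],[[0.85,0,0],[0,0,0],255],[[1.02,0,0],[0,0,0],255],[[1.19,0,0],[0,0,0],255],[[1.36,0,0],[0,0,0],255],[[1.53,0,0],[0,0,0],255],[[1.7,0,0],[0,0,0],255],[[1.87,0,0],[0,0,0],255],[[2.04,0,0],[0,0,0],255],[[2.2,0,0],[0,0,0],255],[[2.36,0,0],[0,0,0],255],[[2.45,0,0],[0,0,0],255],[[2.45,0,0],[0,0,0],255]])

```text
time_s: 12.63
ee_pos: [0.455, -0.1958, 0.082]
tcp_rot: [172.4, 90.0, 171.4]
force: [-1.9, 1.0, 7.6]
gripper_width: -0.0
```

step_arm(series=[[[0.1,0,0],[0,0,0],255],[[0.15,0,0],[0,0,0],255],[[0.15,0,0],[0,0,0],255]])

```text
time_s: 12.88
ee_pos: [0.4552, -0.1959, 0.0818]
tcp_rot: [-28.6, 90.0, -29.6]
force: [-7.6, 2.1, 27.0]
gripper_width: -0.0001
```

Hard stop: 27 N with no further travel. I'll retreat, moving back towards the base so the top camera sees clearly.

step_arm(series=[[[-0.5,0,0],[0,0,0],255],[[-2,0,0],[0,0,0],255],[[-5,0,0],[0,0,0],255],[[-8,0,0],[0,0,0],255],[[-11,0,0],[0,0,0],255],[[-14,4,0],[0,0,0],255],[[-15,8,-1],[0,0,0],255],[[-15,12,-2],[0,0,0],255],[[-15,15,-3],[0,0,0],255],[[-15,15,-3],[0,0,0],255],[[-15,15,-3],[0,0,0],255],[[-15,15,-3],[0,0,0],255]])

```text
time_s: 13.88
ee_pos: [0.428, -0.0454, 0.2303]
tcp_rot: [-35.2, 90.0, -36.1]
force: [-0.0, -0.6, -0.5]
gripper_width: 0.0001
```

Run:
```python
from h import *
from plant import bot,cams
o=bot.get_obs(); print(o['time_s'],o['ee_pos'],o['force'])
t=cams.capture('top'); P=cloud(t); d=(t['img'].max(2)<45).astype(np.uint8); d[:160]=0;d[220:]=0;d[:,:298]=0;d[:,362:]=0
n,l,s,ce=cv2.connectedComponentsWithStats(d)
for i in range(1,n):
    if s[i][4]>8: print(s[i],'z',np.median(P[l==i][:,2]).round(4),P[l==i].mean(0).round(4))
m=orange(t); m[:,:140]=0; m[:,300:]=0; m[220:]=0
n,l,s,ce=cv2.connectedComponentsWithStats(m)
for i in range(1,n):
    if s[i][4]>30: print(s[i],np.median(P[l==i],0).round(4))
im=t['img']; a=cv2.resize(im[138:214,142:212],(420,456),interpolation=cv2.INTER_CUBIC)
b=cv2.copyMakeBorder(cv2.resize(im[164:218,298:360],(372,324),interpolation=cv2.INTER_CUBIC),0,132,0,0,cv2.BORDER_CONSTANT)
cv2.imwrite('pics/end.png',np.hstack([a,b]))
```

```text
13.8833 [ 0.4279984  -0.04535777  0.23030084] [-0.03587975 -0.55072785 -0.54841009]
[341 170   7   8  39] z 0.0636 [ 0.5223 -0.3059  0.0626]
[309 184   6  19 110] z 0.0713 [ 0.4555 -0.1963  0.0712]
[320 189   8   8  56] z 0.0809 [ 0.4542 -0.2342  0.081 ]
[345 190   8   8  45] z 0.0811 [ 0.4521 -0.314   0.0812]
[333 192   7   4  28] z 0.0808 [ 0.4526 -0.2738  0.0807]
[312 213  31   3  41] z 0.0401 [ 0.3905 -0.2503  0.0363]
[234 129  13  13 129] [0.6589 0.0418 0.0194]
[256 128  10  13  85] [ 0.6659 -0.0308  0.018 ]
[149 161  48  23 889] [0.5128 0.2521 0.0941]
```

View pics/end.png

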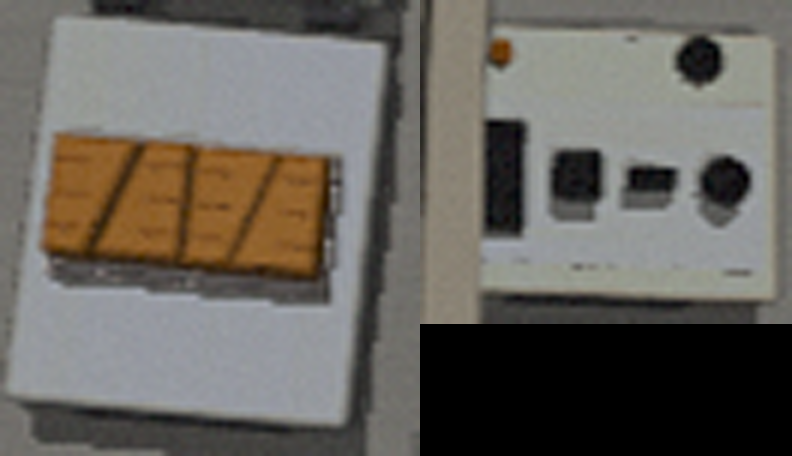

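The long key is down (z 0.071). The square, bar and round keys are up (0.081), all four rusks lie flat, and the robot is clear, so I'll hand in.

```bash
python3 -c "
from plant import bot
print(bot.close_job())"
```

```text
the job is handed in; nothing more can be done
None
```

The job is done and handed in at about 13.9 s on the robot's clock; no verdict was reported. I put the loose rusk in the gap with its narrow end to the far side, let go of it, and then pressed the long key to its stop.

**Last checks:**
- **Rusks:** all four tops are level at z ≈ 0.093–0.094, and the placed one sits on its planned outline.
- **Keys:** the long key is down at z 0.071. The square, bar and round keys are up at about 0.081.
- **Other things:** the two biscuits have not moved by more than about 2 mm, which is within measuring noise. I did not re-measure the jar and brush; the arm never went near them.
- **Robot:** the arm was clear of everything, with wrist force under 1 N. The highest force I read was 27 N, at the key's stop.

**One check disagreed:** a plane fit on the placed rusk's top gave a 41° tilt. I put this down to invalid depth pixels and did not repeat the fit. Its measured heights span only about 2 mm, and the pictures show it flat.

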